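Fit the retaining ring on the came-bending jig's roller axle

TASK

First slide the jig's carriage by its knob fully home against the steel end stop. Then squeeze the ring pliers' handles fully together so the snap ring on their tips is spread to the stop, lower it from above over the end of the roller's axle until the ring is level with the axle's groove, and finish there with the program still gripping the pliers, the ring held spread and level around the axle without leaning hard on it, and the carriage still home. Do not disturb the pot, the paper roll, the nail box or the hammer.

Things in the scene. Friction and masses are not known exactly. Their poses are not given: they have to be found in the camera images.
- jig: Came-bending jig, fixed to the bench: a wooden bed 120 x 290 mm, 18 mm thick, with two steel rails. Origin on the bench under the bed, z up. The carriage slides along the jig's +y axis towards a dark steel stop bar (100 x 14 mm, top 36 mm above the bench) across the +y end. The bed reaches from y = -170 to +120 mm.
- carriage (a joint): Travel of the aluminium carriage along the jig's +y, m: 0.13 is hard against the stop (home: within 4 mm of it). It rubs (4 N) and stays where left. Its plate is 86 mm wide, 120 long, top 36 mm above the bench. On it stand the knob and, 70 mm further towards +y, a grooved aluminium roller (52 mm diameter, top 54 mm above the bench) with the steel axle stub standing up through its middle.
- carriage_handle (a point): Centre of the top of the carriage's black knob: an upright round post 18 mm in diameter and 30 mm high, its top 66 mm above the bench.
- axle_groove (a point): On the axis of the upright axle stub, at the middle of its groove, 63 mm above the bench. The axle is 28 mm in diameter; the groove is 10 mm wide and 25 mm in diameter; the roller's top face lies 9 mm below this point.
- axle_top (a point): Centre of the axle stub's upper end, 14 mm above the middle of the groove. The last 5 mm taper from 28 to 19 mm in diameter.
- rest: Wooden pliers rest fixed to the bench: a base 134 x 90 mm, 10 mm thick, with a front block (x = -27 to +19 mm, 50 mm wide) and a rear bar (x = -115 to -101 mm, 90 mm wide), both 45 mm high. The pliers lie on both, their hinge within 6 mm of above its origin (which is on the bench), tips towards its +x; the handles span the free gap between block and bar.
- pliers: Bent-tip ring pliers, 0.22 kg, lying flat. Origin: hinge axis, at the underside of the handles. Relaxed, +x is the middle line towards the tips, z up (the frame belongs to the left half, at +y, and turns with it by half of joint jaw). Black handles, 14 mm high, run back to x = -120 mm, flat-sided, splayed 10 degrees each; 56 mm over their outer faces at x = -65. The ring stays on the tips.
- jaw (a joint): Pliers' hinge, rad: 0 relaxed, 0.35 squeezed to the stop, ring fully spread; over 0.28 counts as spread. At the stop the handles' outer faces are parallel to the middle line and 34 mm apart, so firm pads align with it; a spring pushes back (11 N at x = -65 mm). The ring's opening is then 35 mm across, centred on the middle line 59.5 mm ahead of the hinge, 22 mm below the handles' underside.
- ring_back (a point): Middle of the snap ring's bow at its back, farthest from the handles, at half its thickness, 22 mm below the handles' underside: at x = 90 mm of the relaxed pliers, 80 mm ahead of the hinge when spread to the stop. The dark steel ring is 25 mm in inner diameter relaxed, 4.5 mm wide in plan and 3.5 mm thick.
- ear_left (a point): Ring's left ear (disc of 10 mm diameter on the left tip), at half the ring's thickness: x = 60, y = 12.5 mm of the relaxed pliers; 57 mm ahead of the hinge and 23 mm to the left of the middle line when spread to the stop.
- ear_right (a point): The right ear, mirror image of the left one. When pads that do not slip squeeze the handles at x = -65 mm to the stop, the turning handles carry the hinge about 4 mm forward, to 69 mm ahead of the pads' middle.
- pot: Bystander: white pot 84 mm across, 75 mm high, with wooden sticks to 105 mm. Origin under its middle.
- roll: Bystander: upright roll of white paper 90 mm across, 85 mm high. Origin under its middle.
- nail_box: Bystander: open grey box 75 x 100 mm, 28 mm high, with nails. Origin under its middle.
- hammer: Bystander: hammer with a wooden handle lying on the bench. Origin under its middle.
Not all that is in view belongs to the job. Leave any red look-alike of the pliers alone.

How it is judged:
By the outcome, as a careful person would: the job done as asked, in the order asked, and still so for the second after the job is handed in, while the arm keeps its last pose, push and grip.
It also fails if it takes over 50 s, if anything falls off the work surface, if the arm or the gripper's body presses on something with over 40 N, if the wrist force passes 120 N, or if a joint passes its speed limit or range.

ROBOT

A 6-joint arm with a two-finger parallel gripper is mounted at the origin on the work surface. World frame = base frame: x ahead of the robot, y to its left, z up, the work surface at z = 0. Lengths are in mm, angles in rad, forces in N, time in s.
With the tool pointing down it reaches from about 325 to 775 mm from the base axis. Payload 9.3 kg.
Tool frame: the origin (TCP) lies between the finger pads; the fingertips stand 11 mm ahead of it and the grasp point (between the pads) lies 8 mm behind it (finger_overhang is the distance from the TCP to the fingertips, in mm); z points along the fingers, y is the line along which they close (so a half turn about z gives the same grasp; the last joint's range is limited). The gripper opens to 85 mm and grips with 20 to 120 N. Pads are 22 mm wide; open, the fingers measure 114 mm over their backs; the gripper's body (76 mm by 85 mm) begins 54 mm behind the grasp point. The pads swing forward as they close: fully open they stand 13 mm farther back than shut.
Start: joints at [1.029, 0.259, 0.021, 1.334, 0, 1.418], TCP at [208.494, 508.947, 242.279] pointing down, gripper open.
Joint ranges: [-3.04, 3.04], [-0.91, 1.82], [-1.04, 1.36], [-1.92, 1.95], [-1.52, 1.45], [-3.14, 3.14]. Speed limits (rad/s): [2.22, 2.22, 2.79, 3.14, 3.14, 3.14].

INTERFACE

Orientations are given as a rotation vector (axis times angle).
In Python, from bench import * gives the robot as it stands.
- The arm moves only by the tool jog_arm, called after "Emit:" by a JSON object that holds its "fn" and its "kwargs". Schema: {"type":"object","properties":{"steps":{"type":"array","items":{"type":"array","items":{"type":"array","items":{"type":"number"},"minItems":4,"maxItems":4},"minItems":1,"maxItems":10},"minItems":1,"maxItems":1},"aperture":{"type":"number"},"grip_force":{"type":"number"},"only":{"type":"string"},"quiet":{"type":"boolean"},"lines":{"type":"string"}},"required":["steps"],"additionalProperties":false}. steps is a list that holds a single list of rows (three levels of brackets), with 1 to 10 rows, each of 4 numbers: dx, dy, dz in fractions of the full range, 1 being 600 mm, then a turn about the tool's z in shares of pi rad (1.0 is pi rad); each row is the pose to reach, as a shift and turn from the pose commanded when the call began, along the tool's axes at that moment; what a row does not reach only later rows make up. A row lasts 1/10 s, in which the tool goes at most 50 mm and 0.15 rad, less where a joint would pass 70% of its speed; a pose out of reach is approached as far as the arm can. aperture is the finger opening in mm, set as the call begins (left out keeps the last). The fingers move at their own pace and stop on an object; grip_force is the grip in N (left out, the last holds). Time passes only in rows, so rows that do not move let the fingers close. The tool returns the time, the measured TCP pose, the force, the opening and the grip force at its end. only (a regular expression) keeps the lines of the reply that match it, lines (a string "A,B") keeps lines A to B, and quiet returns only ok. No shift or turn number may pass 1 either way. Input that does not fit is refused with a message, and nothing moves.
- get_state(): the state, without advancing time (a new reading comes with each control period).
- capture(name): name is "side" or "top"; returns the picture (480x640x3 uint8, red, green, blue); there is no depth.
- calibration(name): a dict with "vertical_fov" (degrees; the focal length in pixels is half the picture's height over the tangent of half this angle, whatever the lens; pixels are square), "cx", "cy" (the principal point, pixels), "R" (3x3) and "t" (3): a world point X has camera coordinates R X + t. Camera axes: x right, y down, z forward; pixel columns grow to the right and rows downward; lengths in mm; the calibration is good to about 2 mm. A picture is of the moment at which its call begins. calibration takes no time and is no camera call.
- job_done(): hands the job in; it is judged then, once.
The state is a dict: "clock": time; "joint_pos": joint angles; "joint_vel": joint speeds; "joint_efforts": joint torques, N m; "eef_pos": TCP position; "tcp_rot": TCP orientation; "force": force on the tool from outside, world axes, zero at the start; "moment": the same for the moment, N m; "opening": finger opening in mm; "finger_force": force on a finger pad.
Only numpy, scipy, OpenCV 4.12 (cv2) and the standard library are available. Lean on these libraries where they do the work, as an engineer would, in place of code of your own. Each camera call takes 0.05 s, during which the arm holds its last target. There are 200 camera calls.

## Working session

There is one attempt and no reset: what is moved stays moved. The work goes in short steps, Python scripts to look and compute and a tool call to move; the robot and the scene stay as the last step left them, time stands still between calls to the robot, and variables do not carry over. Pictures are saved under pics/ and viewed, at most 13 in all, crops included, and the job is handed in when it is done.

```bash
mkdir -p pics; cat > h.py <<'E'
from bench import *
import numpy as np, cv2
def K(n):
    c=calibration(n); f=240/np.tan(np.radians(c["vertical_fov"])/2); return c,f
def proj(n,X):
    c,f=K(n); p=np.array(c["R"])@np.array(X,float)+np.array(c["t"]); return np.array([c["cx"]+f*p[0]/p[2],c["cy"]+f*p[1]/p[2]])
def ray(n,u,v,z):
    c,f=K(n); R=np.array(c["R"]);t=np.array(c["t"]); o=-R.T@t; d=R.T@np.array([(u-c["cx"])/f,(v-c["cy"])/f,1]); return o+d*(z-o[2])/d[2]
def snap(n,name,crop=None,s=1):
    im=capture(n)[:,:,::-1]
    if crop: a,b,c,d=crop; im=im[b:d,a:c]
    cv2.imwrite("pics/"+name,cv2.resize(im,None,fx=s,fy=s,interpolation=cv2.INTER_CUBIC))
E
python3 - <<'E'
from h import *
snap("top","t0.png");snap("side","s0.png")
for n in("top","side"):print(calibration(n))
print(get_state())
E
```

```text
{'vertical_fov': 47.45241595633555, 'cx': 319.6003373390402, 'cy': 236.21457710039192, 'R': array([[-0.02413258, -0.99967918, -0.00769132],
       [-0.9969921 ,  0.02463309, -0.07348439],
       [ 0.07365027,  0.00589481, -0.99726671]]), 't': array([ -45.02676996,  527.15776313, 1456.93325736])}
{'vertical_fov': 50.605525845146175, 'cx': 317.7303096443074, 'cy': 237.57915582197273, 'R': array([[ 0.77558452, -0.63101059, -0.01715489],
       [-0.37482545, -0.43849664, -0.81683938],
       [ 0.50791193,  0.63995807, -0.57661004]]), 't': array([-446.88104813,  212.27106147, 1273.54262953])}
{'clock': 0.1, 'joint_pos': array([ 1.02938120e+00,  2.59167010e-01,  2.08371244e-02,  1.33367615e+00,
       -1.37546547e-05,  1.41821325e+00]), 'joint_vel': array([-1.39309829e-03, -8.72001965e-04, -8.16802751e-05, -1.33709848e-03,
       -8.41210419e-06, -7.49005012e-04]), 'joint_efforts': array([ 4.34133646e-03, -5.56689477e+01,  3.45074666e+01,  1.15310663e-02,
       -1.97351897e-04,  4.96818484e-05]), 'eef_pos': array([208.39061671, 508.74769604, 241.70948839]), 'tcp_rot': array([-6.06858495e-01, -3.08201566e+00,  1.79406151e-03]), 'force': array([-0.49877139, -0.55847234,  0.37696049]), 'moment': array([-0.00112898, -0.00087224, -0.00250516]), 'finger_force': 0.0, 'opening': 85.4476340136888}
```

View pics/t0.png

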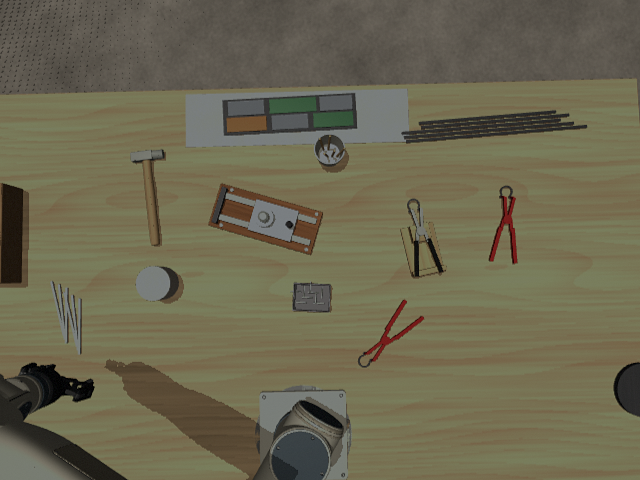

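View pics/s0.png

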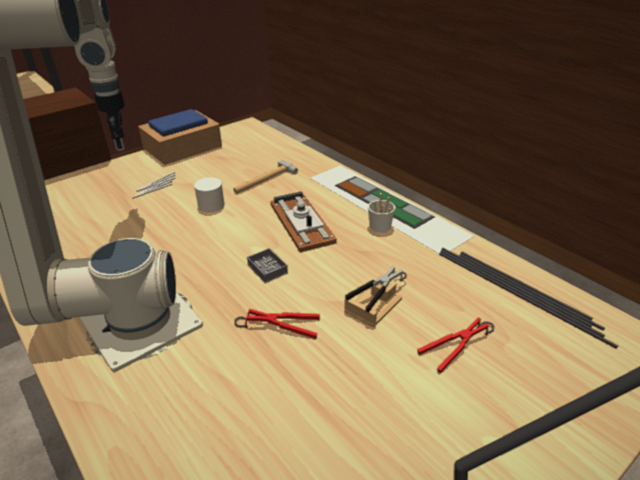

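The top view shows the jig at (265,218) with its stop bar at the left end, the knob near (289,224) and the roller near (264,216). Three things look like pliers: black-handled ones on the wooden rest at (418,237), and red ones at (505,225) and (390,335). The black pair fits the description, since it has black handles and lies on the rest. I'll confirm this in enlarged crops.

```bash
python3 - <<'E'
from h import *
im=capture("top")[:,:,::-1]
a=cv2.resize(im[170:290,380:460],None,fx=5,fy=5,interpolation=cv2.INTER_CUBIC)
b=cv2.resize(im[175:265,200:330],None,fx=6,fy=6,interpolation=cv2.INTER_CUBIC)
cv2.imwrite("pics/a.png",a);cv2.imwrite("pics/b.png",b)
print(proj("top",[0,0,0]),proj("top",get_state()["eef_pos"]),proj("side",get_state()["eef_pos"]))
E
```

```text
[302.72436906 433.79254445] [ 71.57624902 375.21400022] [119.78110488 144.67846743]
```

View pics/a.png

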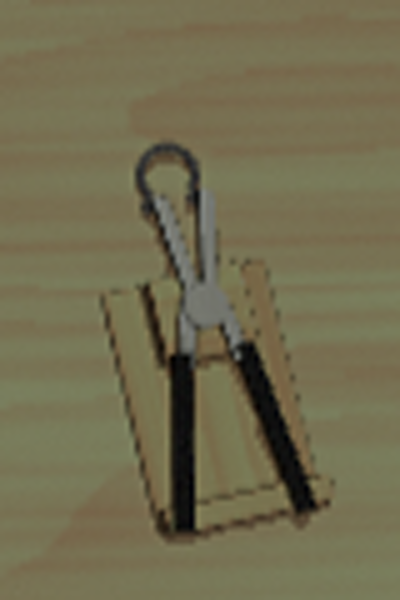

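View pics/b.png

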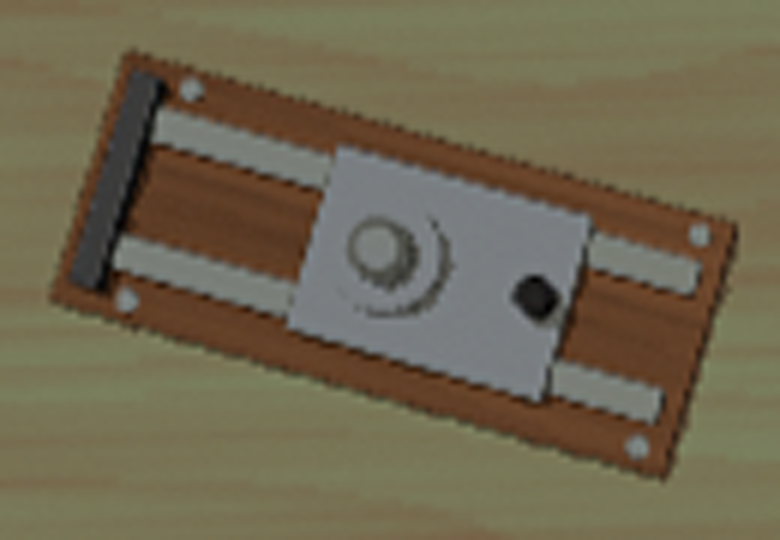

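Crop a shows the black-handled pliers on the rest: hinge at crop (207,306), handle ends at (184,530) and (302,508), bow back at (168,147). Crop b shows the knob top at crop (537,296), the axle top at (376,243) and the bed corners at (130,50), (738,222), (665,480) and (52,298).

```bash
python3 - <<'E'
from h import *
np.set_printoptions(precision=1,suppress=True)
B=lambda u,v,z:ray("top",(u+.5)/6-.5+200,(v+.5)/6-.5+175,z)
A=lambda u,v,z:ray("top",(u+.5)/5-.5+380,(v+.5)/5-.5+170,z)
c=[B(*p,18) for p in((130,50),(738,222),(665,480),(52,298))]
for p in c:print(p)
print("len",np.linalg.norm(c[0]-c[1]),np.linalg.norm(c[2]-c[3]),"w",np.linalg.norm(c[0]-c[3]),np.linalg.norm(c[1]-c[2]))
d=(c[0]-c[1]+c[3]-c[2]);d/=np.linalg.norm(d)
mid=sum(c)/4; o=mid+d*25; print("jig dir",d,np.arctan2(d[1],d[0]),"origin",o)
k=B(537,296,66);ax=B(376,243,77);print("knob",k,"axle",ax,np.linalg.norm((k-ax)[:2]),np.arctan2(*(ax-k)[1::-1]))
n=np.array([-d[1],d[0],0]);
for q in(k,ax):print((q-o)@d,(q-o)@n)
h=A(207,306,59);l=A(184,530,59);r=A(302,508,59);b=A(168,147,23)
print("hinge",h,"ends",l,r,"bow",b,np.linalg.norm((b-h)[:2]))
print("ends mid",(l+r)/2,np.linalg.norm(((l+r)/2-h)[:2]))
for q in (h-(l+r)/2,b-h,b-(l+r)/2):print(np.arctan2(q[1],q[0]))
print(np.linalg.norm((l-r)[:2]))
# rest corners z=45 / 10
print("rest rear bar corners", A(165,540,0),A(333,490,45),"front left",A(102,295,10),A(262,260,10))
s=get_state();print(s["eef_pos"],cv2.Rodrigues(s["tcp_rot"])[0])
E
```

```text
[678.4 206.9  18. ]
[592.8 -67.6  18. ]
[476.9 -31.9  18. ]
[566.  243.5  18. ]
len 287.5525067130388 289.43385150012625 w 118.2062925768865 121.28234742852248
jig dir [0.3 1.  0. ] 1.2631581137964458 origin [586.1 111.6  18. ]
knob [556.8  21.1  66. ] axle [580.5  89.9  77. ] 72.81341013483578 1.238014236989607
-95.1162392260227 0.5741150281755516
-22.32584472690934 -1.2565034813055984
hinge [ 530.6 -324.9   59. ] ends [ 413.6 -308.5   59. ] [ 423.5 -370.5   59. ] bow [ 620.3 -313.6   23. ] 90.39066253849035
ends mid [ 418.5 -339.5   59. ] 113.0403834739494
0.12924255101589993
0.12556903915742518
0.12761029708497207
62.80133955719589
rest rear bar corners [ 408.2 -307.9    0. ] [ 432.7 -390.2   45. ] front left [ 541.9 -277.    10. ] [ 558.9 -364.6   10. ]
[208.4 508.8 241.8] [[-0.9  0.4 -0. ]
 [ 0.4  0.9 -0. ]
 [ 0.  -0.  -1. ]]
```

```bash
cat >> h.py <<'E'
def go(x,y,z,a):
    """shift in tool axes and turn to TCP target; a = world angle of tool y"""
    s=get_state();R=cv2.Rodrigues(np.array(s["tcp_rot"]))[0]
    d=R.T@(np.array([x,y,z])-s["eef_pos"]); a0=np.arctan2(R[1,1],R[0,1])
    t=-(a-a0); t=(t+np.pi)%(2*np.pi)-np.pi
    print("pos",np.round(s["eef_pos"],1),"yaw",round(a0,3),"tilt",np.round(R[:,2],3),"shift",np.round(d,1),"turn",round(t,3),"F",np.round(s["force"],1))
E
python3 - <<'E'
from h import *
go(557,21,150,1.255-np.pi/2)
for u,v in((330,140),(330,165)): print(ray("top",u,v,75))
E
```

```text
pos [208.4 508.8 241.8] yaw 1.182 tilt [-0.    -0.001 -1.   ] shift [-507.5 -319.2   92.1] turn 1.498 F [ 0.9 -0.1  0.8]
[775.21439026 -91.7409162   75.        ]
[708.54941823 -90.03825394  75.        ]
```

Units first: shifts go in shares of 600 mm and turns go in shares of pi rad. So -508 mm is -0.8467, -319 mm is -0.5317, 1.498 rad is 0.4768.

Emit:
{"fn": "jog_arm", "kwargs": {"steps": [[[-0.8467, -0.5317, 0.1, 0.4768], [-0.8467, -0.5317, 0.1, 0.4768], [-0.8467, -0.5317, 0.1, 0.4768], [-0.8467, -0.5317, 0.1, 0.4768], [-0.8467, -0.5317, 0.1, 0.4768], [-0.8467, -0.5317, 0.1, 0.4768], [-0.8467, -0.5317, 0.1, 0.4768], [-0.8467, -0.5317, 0.1, 0.4768], [-0.8467, -0.5317, 0.1, 0.4768], [-0.8467, -0.5317, 0.1, 0.4768]]], "aperture": 50, "grip_force": 40}}

```text
clock: 1.15
eef_pos: [498.9, 102.4, 192.3]
tcp_rot: [-2.549, -1.836, -0.0]
force: [1.1, 0.7, -0.4]
opening: 49.7
finger_force: 0.0
```

```bash
python3 -c "
from h import *
go(557,21,130,1.255-np.pi/2)"
```

```text
pos [498.9 102.4 192.3] yaw -0.322 tilt [ 0.  0. -1.] shift [-58.8  80.9  62.3] turn -0.007 F [ 1.1  0.7 -0.4]
```

Scaled: 80.9 mm is 0.1348, 62 mm is 0.1033, -0.007 rad is -0.0022.

Emit:
{"fn": "jog_arm", "kwargs": {"steps": [[[-0.0483, 0.0667, 0.0333, -0.0022], [-0.098, 0.1348, 0.1033, -0.0022], [-0.098, 0.1348, 0.1033, -0.0022], [-0.098, 0.1348, 0.1033, -0.0022], [-0.098, 0.1348, 0.1033, -0.0022]]]}}

```text
clock: 1.65
eef_pos: [556.2, 23.8, 130.6]
tcp_rot: [-2.536, -1.852, 0.001]
force: [-0.0, -1.0, 0.5]
opening: 50.0
finger_force: 0.0
```

```bash
python3 -c "
from h import *
go(557,21,52,1.255-np.pi/2)
snap('side','s1.png',(240,160,390,270),5)"
```

```text
pos [556.2  23.8 130.6] yaw -0.309 tilt [-0.001  0.    -1.   ] shift [-2.5  1.7 78.6] turn 0.007 F [-0.  -1.   0.5]
```

View pics/s1.png

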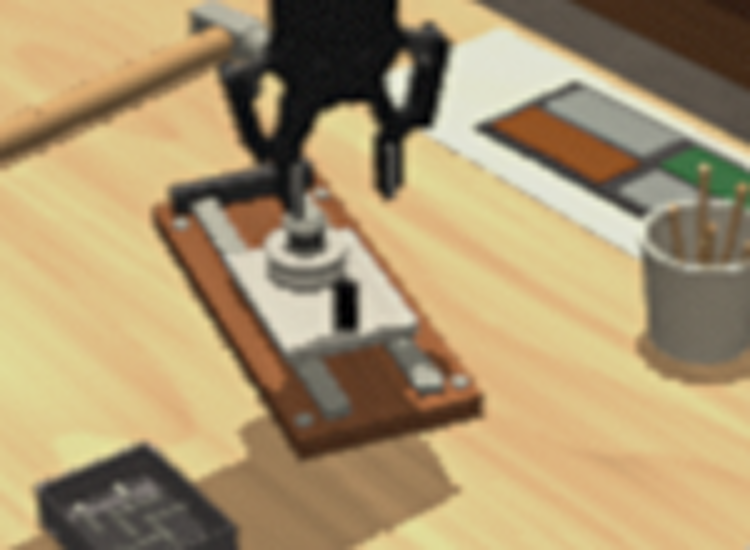

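The crop shows the gripper open above the knob. The knob, at crop (345,285), stands between the finger lines, with the axle behind it at (303,225).

Scaled: 78.6 mm is 0.131, 40 mm is 0.0667, 0.007 rad is 0.0022.

Emit:
{"fn": "jog_arm", "kwargs": {"steps": [[[-0.0042, 0.0028, 0.0667, 0.0022], [-0.0042, 0.0028, 0.131, 0.0022], [-0.0042, 0.0028, 0.131, 0.0022], [-0.0042, 0.0028, 0.131, 0.0022]]]}}

```text
clock: 2.1
eef_pos: [557.5, 21.5, 53.4]
tcp_rot: [2.542, 1.846, 0.0]
force: [0.6, 0.3, 0.9]
opening: 50.1
finger_force: 0.0
```

Emit:
{"fn": "jog_arm", "kwargs": {"steps": [[[0, 0, 0, 0], [0, 0, 0, 0], [0, 0, 0, 0], [0, 0, 0, 0], [0, 0, 0, 0], [0, 0, 0, 0]]], "aperture": 10, "grip_force": 40}}

```text
clock: 2.7
eef_pos: [557.1, 21.1, 53.9]
tcp_rot: [-2.542, -1.845, -0.002]
force: [-6.3, 4.3, 12.5]
opening: 16.7
finger_force: 39.2
```

```bash
python3 -c "
from h import *
go(557,21,52,1.255-np.pi/2)"
```

```text
pos [557.1  21.1  53.9] yaw -0.315 tilt [ 0.001  0.001 -1.   ] shift [-0.1 -0.   1.9] turn 0.0 F [-6.3  4.3 12.5]
```

Scaled: 72 mm is 0.12, 68 mm is 0.1133.

Emit:
{"fn": "jog_arm", "kwargs": {"steps": [[[0, 0, -0.0033, 0], [0.0167, 0, -0.0033, 0], [0.0333, 0, -0.0033, 0], [0.05, 0, -0.0033, 0], [0.0667, 0, -0.0033, 0], [0.0833, 0, -0.0033, 0], [0.1, 0, -0.0033, 0], [0.1133, 0, -0.0033, 0], [0.12, 0, -0.0033, 0], [0.12, 0, -0.0033, 0]]]}}

```text
clock: 3.7
eef_pos: [578.7, 89.8, 54.0]
tcp_rot: [-2.541, -1.844, 0.003]
force: [-6.2, 2.7, -1.9]
opening: 16.5
finger_force: 41.9
```

```bash
python3 -c "
from h import *
go(557,21,52,1.255-np.pi/2)"
```

```text
pos [578.7  89.8  54. ] yaw -0.315 tilt [-0.003  0.    -1.   ] shift [-72.1   0.7   2.1] turn 0.0 F [-6.2  2.7 -1.9]
```

Scaled: 12 mm is 0.02, 10 mm is 0.0167.

Emit:
{"fn": "jog_arm", "kwargs": {"steps": [[[0.005, 0, 0, 0], [0.01, 0, 0, 0], [0.0133, 0, 0, 0], [0.0167, 0, 0, 0], [0.02, 0, 0, 0], [0.02, 0, 0, 0]]]}}

```text
clock: 4.3
eef_pos: [582.1, 100.6, 54.0]
tcp_rot: [-2.542, -1.844, 0.004]
force: [-9.0, 0.2, -0.7]
opening: 16.6
finger_force: 42.0
```

Emit:
{"fn": "jog_arm", "kwargs": {"steps": [[[0.0033, 0, 0, 0], [0.0067, 0, 0, 0], [0.0067, 0, 0, 0]]]}}

```text
clock: 4.6
eef_pos: [582.5, 102.0, 54.0]
tcp_rot: [2.543, 1.841, -0.011]
force: [-11.7, -13.4, 3.7]
opening: 16.5
finger_force: 42.4
```

Scaled: 3 mm is 0.005, 2 mm is 0.0033.

Emit:
{"fn": "jog_arm", "kwargs": {"steps": [[[0.0033, 0, 0, 0], [0.005, 0, 0, 0], [0.005, 0, 0, 0]]]}}

```text
clock: 4.9
eef_pos: [582.6, 102.2, 54.0]
tcp_rot: [2.543, 1.837, -0.018]
force: [-17.4, -26.6, 7.5]
opening: 16.5
finger_force: 42.8
```

Emit:
{"fn": "jog_arm", "kwargs": {"steps": [[[-0.005, 0, 0, 0], [-0.0083, 0, 0, 0], [-0.0083, 0, 0, 0]]]}}

```text
clock: 5.2
eef_pos: [582.5, 101.9, 54.1]
tcp_rot: [-2.543, -1.843, 0.005]
force: [-7.1, -2.6, -1.3]
opening: 16.4
finger_force: 42.0
```

Emit:
{"fn": "jog_arm", "kwargs": {"steps": [[[0, 0, 0, 0], [0, 0, 0, 0], [0, 0, 0, 0]]], "aperture": 50}}

```text
clock: 5.5
eef_pos: [585.1, 102.4, 54.6]
tcp_rot: [2.542, 1.844, 0.002]
force: [0.3, -0.1, -0.8]
opening: 49.8
finger_force: 0.0
```

Emit:
{"fn": "jog_arm", "kwargs": {"steps": [[[0, 0, -0.05, 0], [0, 0, -0.1333, 0], [0, 0, -0.1667, 0], [0, 0, -0.1667, 0]]], "aperture": 85}}

```text
clock: 5.9
eef_pos: [586.3, 102.4, 157.9]
tcp_rot: [2.54, 1.842, 0.009]
force: [0.5, -0.4, 0.1]
opening: 85.1
finger_force: 0.0
```

```bash
python3 -c "
from h import *
go(466,-333,154,1.698)
im=capture('top')[:,:,::-1];cv2.imwrite('pics/t2.png',im)"
```

```text
pos [586.3 102.4 157.9] yaw -0.316 tilt [ 0.007  0.    -1.   ] shift [-451.2   21.     3. ] turn -2.014 F [ 0.5 -0.4  0.1]
```

Scaled: -451 mm is -0.7517, 21 mm is 0.035, -2.014 rad is -0.6411.

Emit:
{"fn": "jog_arm", "kwargs": {"steps": [[[-0.7517, 0.035, 0.005, -0.6411], [-0.7517, 0.035, 0.005, -0.6411], [-0.7517, 0.035, 0.005, -0.6411], [-0.7517, 0.035, 0.005, -0.6411], [-0.7517, 0.035, 0.005, -0.6411], [-0.7517, 0.035, 0.005, -0.6411], [-0.7517, 0.035, 0.005, -0.6411], [-0.7517, 0.035, 0.005, -0.6411], [-0.7517, 0.035, 0.005, -0.6411], [-0.7517, 0.035, 0.005, -0.6411]]]}}

```text
clock: 6.95
eef_pos: [462.8, -334.9, 149.4]
tcp_rot: [-0.765, -3.045, -0.001]
force: [1.6, -0.5, -0.5]
opening: 84.6
finger_force: 0.0
```

```bash
python3 -c "
from h import *
go(466,-333,130,1.698)"
```

```text
pos [ 462.8 -334.9  149.4] yaw 1.078 tilt [-0.001  0.001 -1.   ] shift [-1.9  3.2 19.4] turn -0.62 F [ 1.6 -0.5 -0.5]
```

Scaled: 19 mm is 0.0317, 3 mm is 0.005, -0.62 rad is -0.1974.

Emit:
{"fn": "jog_arm", "kwargs": {"steps": [[[-0.0033, 0.005, 0, -0.1974], [-0.0033, 0.005, 0.0317, -0.1974], [-0.0033, 0.005, 0.0317, -0.1974], [-0.0033, 0.005, 0.0317, -0.1974], [-0.0033, 0.005, 0.0317, -0.1974], [-0.0033, 0.005, 0.0317, -0.1974]]]}}

```text
clock: 7.55
eef_pos: [467.1, -331.1, 131.0]
tcp_rot: [0.187, -3.135, -0.002]
force: [0.5, 0.4, 0.0]
opening: 85.3
finger_force: 0.0
```

```bash
python3 -c "
from h import *
go(466,-333,43,1.698)
im=cv2.imread('pics/t2.png')[150:260,190:330]
a=cv2.resize(im,None,fx=5,fy=5,interpolation=cv2.INTER_CUBIC)
im=capture('side')[220:340,320:440,::-1]
b=cv2.resize(im,(600,550),interpolation=cv2.INTER_CUBIC)
cv2.imwrite('pics/c.png',cv2.resize(np.hstack([a[:, :],b]),None,fx=.6,fy=.6)); cv2.imwrite('pics/s2.png',b)"
```

```text
pos [ 467.1 -331.1  131. ] yaw 1.69 tilt [-0.001  0.001 -1.   ] shift [ 1.2 -1.9 88. ] turn -0.008 F [0.5 0.4 0. ]
```

View pics/s2.png

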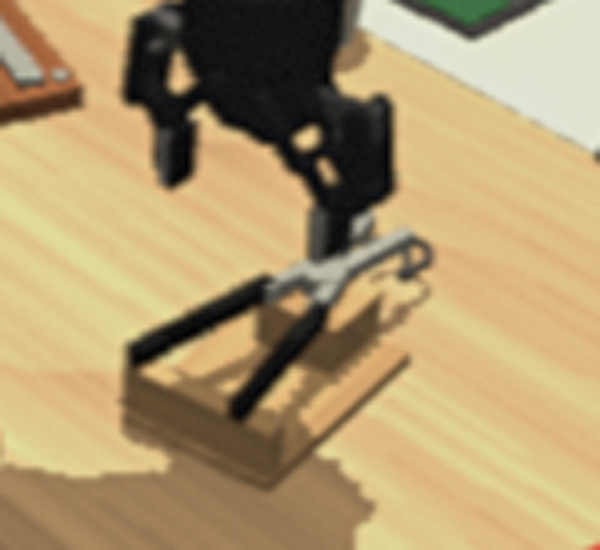

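The crop shows the open fingers straddling the black handles from above, with the pliers still on the rest.

Scaled: 87 mm is 0.145, 80 mm is 0.1333, -0.008 rad is -0.0025.

Emit:
{"fn": "jog_arm", "kwargs": {"steps": [[[0.0017, -0.0033, 0.075, -0.0025], [0.0017, -0.0033, 0.1333, -0.0025], [0.0017, -0.0033, 0.145, -0.0025], [0.0017, -0.0033, 0.145, -0.0025], [0.0017, -0.0033, 0.145, -0.0025]]], "aperture": 85}}

```text
clock: 8.1
eef_pos: [467.2, -334.0, 46.4]
tcp_rot: [-0.203, 3.134, -0.002]
force: [-0.0, 0.3, -0.7]
opening: 85.3
finger_force: 0.0
```

Emit:
{"fn": "jog_arm", "kwargs": {"steps": [[[0, 0, 0, 0], [0, 0, 0, 0], [0, 0, 0, 0], [0, 0, 0, 0], [0, 0, 0, 0], [0, 0, 0, 0], [0, 0, 0, 0], [0, 0, 0, 0]]], "aperture": 25, "grip_force": 70}}

```text
clock: 8.9
eef_pos: [467.5, -333.8, 48.4]
tcp_rot: [-0.205, 3.131, -0.004]
force: [-4.2, 6.2, 24.4]
opening: 31.4
finger_force: 68.1
```

```bash
python3 -c "
from h import *
go(466,-333,43,1.698)"
```

```text
pos [ 467.5 -333.8   48.4] yaw 1.701 tilt [ 0.004 -0.003 -1.   ] shift [1.4 1.  5.4] turn 0.003 F [-4.2  6.2 24.4]
```

Scaled: -110 mm is -0.1833, -100 mm is -0.1667.

Emit:
{"fn": "jog_arm", "kwargs": {"steps": [[[0, 0, -0.0083, 0], [0, 0, -0.025, 0], [0, 0, -0.0667, 0], [0, 0, -0.1167, 0], [0, 0, -0.1667, 0], [0, 0, -0.1833, 0], [0, 0, -0.1833, 0], [0, 0, -0.1833, 0]]]}}

```text
clock: 9.7
eef_pos: [466.1, -333.1, 153.7]
tcp_rot: [0.205, -3.134, -0.002]
force: [0.3, -0.4, -2.4]
opening: 30.6
finger_force: 69.6
```

```bash
python3 -c "
from h import *
go(482,132,160,1.87)
im=capture('top')[:,:,::-1];cv2.imwrite('pics/t3f.png',im)
b=capture('side')[:,:,::-1];cv2.imwrite('pics/s3f.png',b)
print(proj('top',[467,-334,140]),proj('side',[467,-334,140]))
a=cv2.resize(im[150:280,380:480],None,fx=4.6,fy=4.6,interpolation=cv2.INTER_CUBIC)
b=cv2.resize(b[180:330,320:430],(440,598),interpolation=cv2.INTER_CUBIC)
b=b[:,:335] if 0 else b
im=np.hstack([a[:598,100:],b]);print(im.shape);cv2.imwrite('pics/l.png',im)"
```

```text
pos [ 466.1 -333.1  153.7] yaw 1.701 tilt [-0.001  0.001 -1.   ] shift [-76.3 459.   -5.8] turn -0.169 F [ 0.3 -0.4 -2.4]
[431.47003254 253.62990408] [369.3504197  266.51613077]
(598, 800, 3)
```

View pics/l.png

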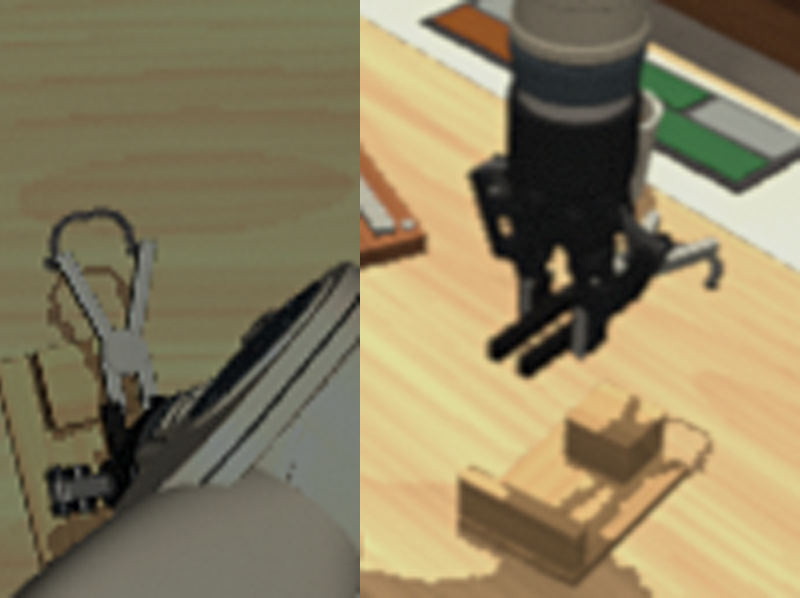

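The crop shows the spread ring on the tips and the pliers lifted clear. In the full top picture the hinge is at about (429.3,226.5), the bow back at (421.3,196.3) and the left ear at (413.5,207).

```bash
python3 - <<'E'
from h import *
np.set_printoptions(precision=1,suppress=True)
T=np.array([466.1,-333.1,153.7]);a=0.130;d=np.array([np.cos(a),np.sin(a),0]);n=np.array([-d[1],d[0],0])
for nm,u,v,z in(("hinge",429.3,226.5,164),("bow",421.3,196.3,128.3),("earL",413.5,207,128.3)):
    p=ray("top",u,v,z);print(nm,p,(p-T)@d,(p-T)@n)
for s,l in((148.5,"bow"),):
    print(l,proj("top",T+d*149+[0,0,-25.4]),proj("side",T+d*149+[0,0,-25.4]),"hinge",proj("top",T+d*69+[0,0,10.6]))
E
```

```text
hinge [ 532.3 -326.6  164. ] 66.52496274634453 -2.103950718672599
bow [ 612.1 -316.4  128.3] 146.90461867133754 -2.413821460658273
earL [ 585.5 -295.9  128.3] 123.23472542375 21.419603309093027
bow [420.2 195.6] [404.9 243.4] hinge [428.3 225.6]
```

```bash
python3 - <<'E'
from h import *
np.set_printoptions(precision=1,suppress=True)
T=np.array([466.1,-333.1,153.7]);a=0.130;d=np.array([np.cos(a),np.sin(a),0]);n=np.array([-d[1],d[0],0])
for nm,x,y,z in(("hinge",69,0,10.6),("tipL",126,23,4),("tipR",126,-23,4),("earL",126,23,-25.4),("earR",126,-23,-25.4),("bow",149,0,-25.4),("bow+15",149,0,-10),("handleendR",-50,-11,4),("handleendL",-50,11,4)):
    p=proj("side",T+d*x+n*y+[0,0,z]);q=proj("top",T+d*x+n*y+[0,0,z]);print(nm,"sidecrop",360+(p[0]-320)*4,(p[1]-180)*3.987,"topcrop",(q[0]-380)*4.6-100,(q[1]-150)*4.6)
im=cv2.imread("pics/s3f.png")[220:275,370:420];cv2.imwrite("pics/sz.png",cv2.resize(im,None,fx=10,fy=10,interpolation=cv2.INTER_CUBIC))
E
```

```text
hinge sidecrop 627.7130520741962 261.90214261632866 topcrop 122.18072601770709 347.8603536535003
tipL sidecrop 652.4032848167851 216.94958228494133 topcrop 59.33526747992099 250.5878395793654
tipR sidecrop 712.1690259148991 245.0693688893119 topcrop 144.39329621641852 237.36971364802253
earL sidecrop 649.2839848398767 254.21440862674885 topcrop 50.3974834913615 257.6706077733485
earR sidecrop 708.1970732419488 282.72220203672276 topcrop 133.63725094158067 244.73433449280614
bow sidecrop 699.5635811167672 252.70407650568274 topcrop 84.97592786503247 209.8992039332172
bow+15 sidecrop 701.529855277744 233.30132247064245 topcrop 89.99465299444307 205.69156666104868
handleendR sidecrop 516.9846882644631 368.7346330608653 topcrop 178.18749502016618 567.2329047374246
handleendL sidecrop 487.8060907923784 352.7271207880631 topcrop 137.11324956123426 573.6364450360052
```

View pics/sz.png

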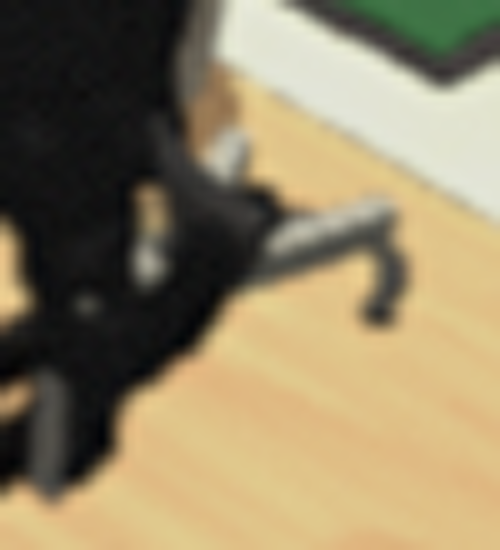

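The close crop puts the right ear at full pixel (407.7,251.3); my model predicts (407.1,250.9). So the pliers sit level at the expected offset. Next I carry them to above the axle.

Scaled: 410 mm is 0.6833, 250 mm is 0.4167, -0.169 rad is -0.0538.

Emit:
{"fn": "jog_arm", "kwargs": {"steps": [[[-0.0333, 0.0833, 0, -0.0509], [-0.0667, 0.15, 0, -0.0509], [-0.0833, 0.2167, 0, -0.0509], [-0.1, 0.2833, 0, -0.0538], [-0.1167, 0.35, 0, -0.0538], [-0.1267, 0.4167, 0, -0.0538], [-0.1267, 0.4833, 0, -0.0538], [-0.1267, 0.55, 0, -0.0538], [-0.1267, 0.6167, 0, -0.0538], [-0.1267, 0.6833, 0, -0.0538]]]}}

```text
clock: 10.8
eef_pos: [487.5, 84.5, 153.7]
tcp_rot: [0.468, -3.104, -0.001]
force: [0.7, 1.3, -2.4]
opening: 31.4
finger_force: 69.8
```

Emit:
{"fn": "jog_arm", "kwargs": {"steps": [[[0, 0.0417, 0, 0], [0, 0.0667, 0, 0], [0, 0.0817, 0.0083, 0], [0, 0.0817, 0.025, 0], [0, 0.0817, 0.05, 0], [0, 0.0817, 0.05, 0], [0, 0.0817, 0.05, 0], [0, 0.0817, 0.05, 0]]]}}

```text
clock: 11.6
eef_pos: [474.4, 129.3, 125.1]
tcp_rot: [-0.468, 3.106, -0.0]
force: [-0.2, 0.8, -1.9]
opening: 31.1
finger_force: 69.8
```

```bash
python3 - <<'E'
from h import *
go(481.8,131.6,122,1.871)
t=capture("top")[:,:,::-1];s=capture("side")[:,:,::-1];cv2.imwrite("pics/t4f.png",t);cv2.imwrite("pics/s4f.png",s)
o=cv2.imread("pics/t2.png")
R=lambda i,u,v,w,h,f:cv2.resize(i[v:v+h,u:u+w],None,fx=f,fy=f,interpolation=cv2.INTER_CUBIC)
T=np.array(get_state()["eef_pos"]);print(proj("top",[604.6,169.6,77]),proj("side",[604.6,169.6,77]))
# left: t4 (top), right-top: t2 jig, right-bottom: side ; all x8
im=np.hstack([R(t,212,180,50,75,8),np.vstack([R(o,212,190,50,37,8),R(s,275,183,50,38,8)])])
cv2.imwrite("pics/f.png",im);print(im.shape)
E
```

```text
pos [474.4 129.3 125.1] yaw 1.87 tilt [ 0. -0. -1.] shift [-7.8  0.   3.1] turn -0.001 F [-0.2  0.8 -1.9]
[231.60025729 206.6823784 ] [291.09268157 190.78309295]
(600, 800, 3)
```

View pics/f.png

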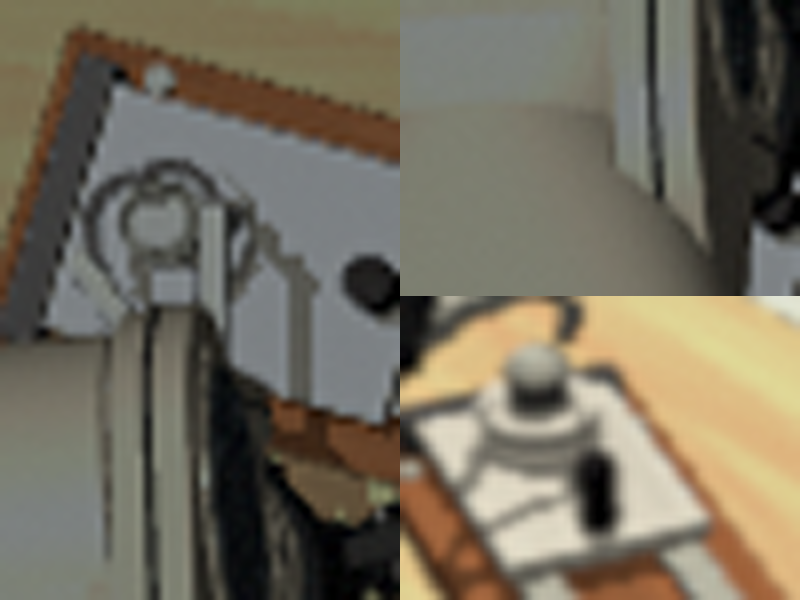

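The left part (top view) shows the carriage plate against the stop bar and the spread ring hovering around the axle top at crop (160,220), full (231.6,207.1). The knob top is at full (258.1,214.6). The side crop puts the axle top at full (292.1,190.6).

```bash
python3 - <<'E'
from h import *
np.set_printoptions(precision=1,suppress=True)
T=np.array([474.4,129.3,125.1]);a=1.870-np.pi/2;d=np.array([np.cos(a),np.sin(a),0]);n=np.array([-d[1],d[0],0])
for nm,x,y,z in(("bow",149,0,-25.4),("L",128.5,20,-25.4),("R",128.5,-20,-25.4),("earL",126,23,-25.4),("earR",126,-23,-25.4),("tipRtop",126,-23,10),("hinge",69,0,10.6)):
    P=T+d*x+n*y+[0,0,z];q=proj("top",P);p=proj("side",P);print(nm,"top",((q-[212,180])+.5)*8-.5,"side",((p-[275,183])+.5)*8-.5+[400,296])
print("axle cam",ray("top",231.56,207.06,77),"knob cam",ray("top",258.06,214.56,66))
E
```

```text
bow top [136.7 170.6] side [548.4 299.6]
L top [ 97.  250.4] side [478.3 307.8]
R top [215.4 211. ] side [558.8 333.9]
earL top [ 90.5 260.7] side [468.6 308.5]
earR top [226.7 215.3] side [561.2 338.6]
tipRtop top [209.4 200.9] side [557.3 259.8]
hinge top [195.1 396. ] side [422.2 303.6]
axle cam [603.6 169.7  77. ] knob cam [583.5 102.1  66. ]
```

Scaled: -6.5 mm is -0.0108, -4 mm is -0.0067.

Emit:
{"fn": "jog_arm", "kwargs": {"steps": [[[-0.0067, 0, 0, 0], [-0.0108, 0, 0, 0], [-0.0108, 0, 0, 0], [-0.0108, 0, 0, 0]]]}}

```text
clock: 12.1
eef_pos: [480.3, 131.8, 124.9]
tcp_rot: [0.469, -3.106, 0.0]
force: [-0.1, -0.2, -1.4]
opening: 31.4
finger_force: 69.8
```

```bash
python3 - <<'E'
from h import *
go(480.6,131.4,122,1.871)
t=capture("top")[:,:,::-1];s=capture("side")[:,:,::-1];cv2.imwrite("pics/t5f.png",t);cv2.imwrite("pics/s5f.png",s)
R=lambda i,u,v,w,h,f:cv2.resize(i[v:v+h,u:u+w],None,fx=f,fy=f,interpolation=cv2.INTER_CUBIC)
im=np.hstack([R(t,216,192,32,40,14)[:,:400],R(s,277,170,28,40,14)]);im=im[:560,:792]
cv2.imwrite("pics/g.png",im)
T=np.array(get_state()["eef_pos"]);a=1.870-np.pi/2;d=np.array([np.cos(a),np.sin(a),0]);n=np.array([-d[1],d[0],0])
for nm,x,y,z in(("bow",149,0,-25.4),("L",128.5,20,-25.4),("R",128.5,-20,-25.4),("earL",126,23,-25.4),("earR",126,-23,-25.4),("tipRtop",126,-23,10),("c",128.5,0,77-T[2])):
    P=T+d*x+n*y+[0,0,z];q=proj("top",P);p=proj("side",P);print(nm,"top",((q-[216,192])+.5)*14-.5,"side",((p-[277,170])+.5)*14-.5+[400,0])
E
```

```text
pos [480.3 131.8 124.9] yaw 1.871 tilt [-0. -0. -1.] shift [-0.2 -0.5  2.9] turn -0.0 F [-0.1 -0.2 -1.4]
bow top [169.97106453 100.56982381] side [645.49446404 177.60582149]
L top [100.47389109 240.11326695] side [523.1905749  192.00085945]
R top [307.68336022 171.13067791] side [663.80091955 237.42241719]
earL top [ 89.07857688 258.12341059] side [506.2809628  193.13162511]
earR top [327.39789586 178.77647705] side [668.06766309 245.48033868]
tipRtop top [296.728212   152.71128311] side [661.42518193 107.86324369]
c top [224.7282287  221.07373197] side [597.78894828 299.77565689]
```

View pics/g.png

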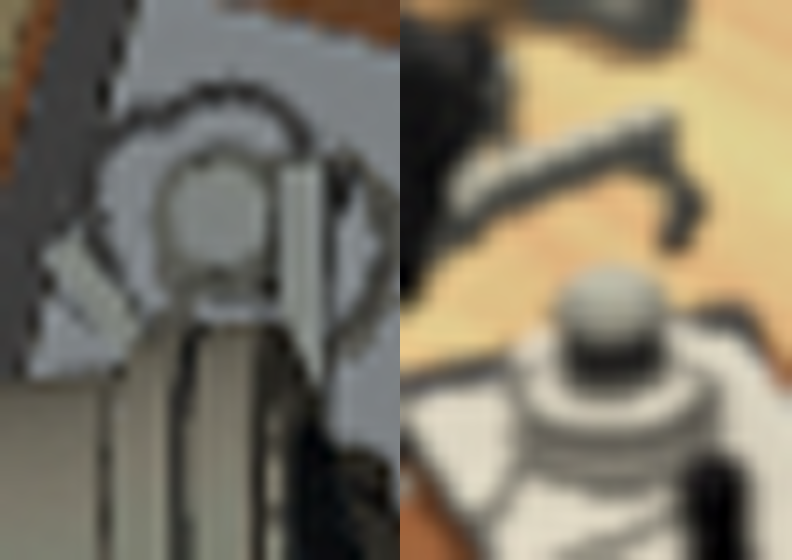

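The picture shows the ring roughly concentric with the axle top. In the left crop the ring arc runs (95,200)–(225,90)–(290,115) and the axle is at (215,208); the side crop has the ear at (678,240) and the axle cap at (611,295). Combining both views, I shift the ring about 1 mm in x and 2 mm in y, then lower it gently, feeling for contact.

Scaled: 20 mm is 0.0333, 18 mm is 0.03.

Emit:
{"fn": "jog_arm", "kwargs": {"steps": [[[-0.0023, 0.0023, 0.0083, 0], [-0.0023, 0.0023, 0.02, 0], [-0.0023, 0.0023, 0.03, 0], [-0.0023, 0.0023, 0.0333, 0], [-0.0023, 0.0023, 0.0333, 0]]]}}

```text
clock: 12.7
eef_pos: [480.8, 133.5, 104.4]
tcp_rot: [0.469, -3.105, -0.0]
force: [-0.1, 0.7, -2.2]
opening: 31.0
finger_force: 69.8
```

Emit:
{"fn": "jog_arm", "kwargs": {"steps": [[[0, 0, 0.005, 0], [0, 0, 0.01, 0], [0, 0, 0.015, 0], [0, 0, 0.0183, 0], [0, 0, 0.0183, 0], [0, 0, 0.0183, 0]]]}}

```text
clock: 13.3
eef_pos: [481.1, 133.5, 93.9]
tcp_rot: [0.469, -3.106, -0.0]
force: [-0.0, -0.5, -1.4]
opening: 31.2
finger_force: 69.8
```

```bash
python3 -c "
from h import *
go(481.2,133.5,88.4,1.871);print(get_state()['moment'])"
```

```text
pos [481.1 133.5  93.9] yaw 1.87 tilt [-0. -0. -1.] shift [-0.1 -0.   5.5] turn -0.001 F [-0.  -0.5 -1.4]
[-0.06047063  0.11013835  0.0597576 ]
```

Units first: shifts go in shares of 600 mm and turns go in shares of pi rad. So 5.5 mm is 0.0092, 4 mm is 0.0067.

Emit:
{"fn": "jog_arm", "kwargs": {"steps": [[[0, 0, 0.0033, 0], [0, 0, 0.0067, 0], [0, 0, 0.0092, 0], [0, 0, 0.0092, 0], [0, 0, 0.0092, 0], [0, 0, 0.0092, 0]]]}}

```text
clock: 13.9
eef_pos: [481.2, 133.5, 88.5]
tcp_rot: [-0.469, 3.106, 0.0]
force: [-0.4, -0.5, -2.3]
opening: 31.1
finger_force: 69.8
```

```bash
python3 - <<'E'
from h import *
np.set_printoptions(precision=1,suppress=True)
go(481.2,133.5,88.4,1.871);print(get_state()['moment'])
t=capture("top")[:,:,::-1];s=capture("side")[:,:,::-1]
R=lambda i,u,v,w,h,f:cv2.resize(i[v:v+h,u:u+w],None,fx=f,fy=f,interpolation=cv2.INTER_CUBIC)
cv2.imwrite("pics/k.png",np.hstack([R(t,212,187,36,40,11),R(s,270,175,36,40,11)]))
T=np.array(get_state()["eef_pos"]);a=1.870-np.pi/2;d=np.array([np.cos(a),np.sin(a),0]);n=np.array([-d[1],d[0],0])
for nm,x,y,z in(("bow",149,0,-25.4),("earL",126,23,-25.4),("earR",126,-23,-25.4),("groove",128.5,0,63-T[2]),("axtop",128.5,0,77-T[2])):
    P=T+d*x+n*y+[0,0,z];q=proj("top",P);p=proj("side",P);print(nm,"top",((q-[212,187])+.5)*11-.5,"side",((p-[270,175])+.5)*11-.5+[396,0])
E
```

```text
pos [481.2 133.5  88.5] yaw 1.871 tilt [ 0.  0. -1.] shift [-0.  -0.   0.1] turn -0.0 F [-0.4 -0.5 -2.3]
[-0.1  0.1  0. ]
bow top [196.9 151.2] side [670.6 188.4]
earL top [135.  271.8] side [562.7 200.8]
earR top [317.5 211.1] side [688.2 242.7]
groove top [223.1 231.7] side [630.1 218.2]
axtop top [213.2 224.2] side [627.8 177. ]
```

View pics/k.png

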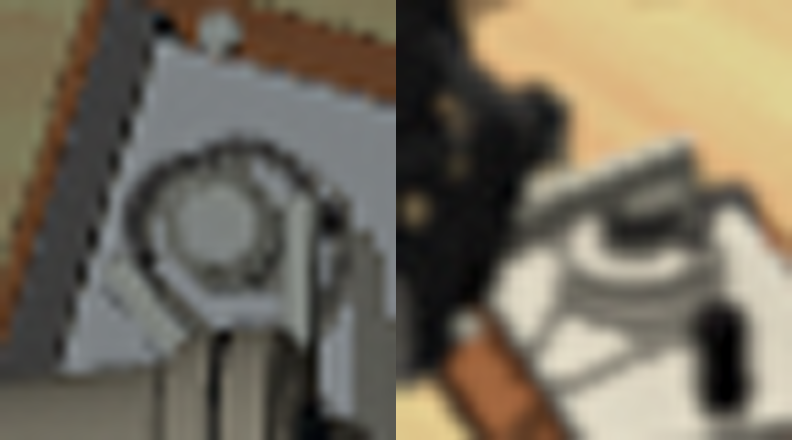

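The top view shows the ring concentric with the axle: ring centre about (223,228), axle at groove level about (225,229). The carriage is still against the stop, and the wrist carries only the pliers' weight (2.3 N).

```bash
python3 -c "
from bench import *
print(job_done())"
```

```text
the job is handed in; nothing more can be done
None
```

I handed the job in at about 14 s: the carriage is home against the stop, and the gripped pliers hold the spread ring level around the axle at the groove, with no contact force on the wrist. The ring's height comes from where the pliers were gripped on the rest and was not touch-checked. The pot, paper roll, nail box and hammer were not approached.

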